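# Push the worn filter basket through the flap of the drop box

## Robot

A 7-joint arm with a two-finger parallel gripper is mounted at the origin on a cart in front of the work surface, level with it; the furniture and walls round the work are solid. World frame = base frame: x ahead of the robot, y to its left, z up, the work surface at z = 0. Lengths are in m, angles in rad, forces in N, time in s.
With the tool pointing down it reaches from about 0.4 to 0.875 m from the base axis. Payload 19.3 kg.
Tool frame: the origin (TCP) lies between the finger pads; the fingertips stand bot.tcp_to_tips ahead of it and the grasp point (between the pads) is the TCP (bot.tcp_to_tips is the distance from the TCP to the fingertips, in m); z points along the fingers, y is the line along which they close (so a half turn about z gives the same grasp; the last joint's range is limited). The gripper opens to 85 mm and grips with 20 to 120 N. Pads are 22 mm wide; open, the fingers measure 114 mm over their backs; the gripper's body (76 mm by 85 mm) begins 54 mm behind the grasp point. The pads swing forward as they close: fully open they stand 13 mm farther back than shut.
Start: joints at [1.274, 0.521, -0.036, 1.599, 0.021, 1.021, -0.113], TCP at [0.141, -0.609, 0.25] pointing down, gripper open.
Joint ranges: [-2.91, 2.91], [-0.3, 2.13], [-1.5, 1.42], [0.17, 2.43], [-1.26, 4.41], [0.16, 1.93], [-2.52, 2.52]. Speed limits (rad/s): [1.89, 1.89, 2.39, 2.39, 3.01, 3.01, 3.01].

## Interface

Orientations are given as [roll, pitch, yaw] about the fixed x, y, z axes, in that order (R = Rz(yaw) Ry(pitch) Rx(roll)).
In Python, from workcell import telemetry, grab_frame, bot gives the robot as it stands. The module is installed in compiled form; this text tells all that it offers.
- The arm moves only by the shell command python3 -m crank 'ROWS' [FORCE]. ROWS is text: rows parted by semicolons, each of 7 numbers parted by spaces: the finger opening in m, from 0 to 0.0854, then the shift along the tool's x, y, z in m, then the turn, a rotation vector about the tool's x, y, z in degrees. A call has exactly 8 rows; each row shifts and turns the commanded pose from where the row before left it, along the tool's axes as they then stand; what a row does not reach is not made up. A row lasts 1/12 s, in which the tool goes at most 41.7 mm and 7.16 degrees, less where a joint would pass 70% of its speed; a pose out of reach is approached as far as the arm can. A call with a gripper value outside its range is refused whole. The fingers move at their own pace and stop on an object; FORCE is the grip in N (left out, the last holds). Time passes only in rows, so rows that do not move let the fingers close, or fill a call up. It gives the time, the measured TCP pose, the force, the opening and the grip force at its end, in the units of the state.
- telemetry.observe(): the state, without advancing time (a new reading comes with each control period).
- grab_frame(name): name is "side" or "top"; returns a dict with "pixels" (420x560x3 uint8, red, green, blue), "depth" (420x560 float32, m along the optical axis (not along the pixel's ray), 0 where there is no reading), "vertical_fov" (degrees; the focal length in pixels is half the picture's height over the tangent of half this angle, whatever the lens; pixels are square), "cx", "cy" (the principal point, pixels), "distortion" ([k1, k2, p1, p2, k3] as OpenCV has them; the pictures are not rectified), "R" (3x3) and "t" (3): a world point X has camera coordinates R X + t. Camera axes: x right, y down, z forward; pixel columns grow to the right and rows downward; lengths in m; the calibration is good to about 2 mm. A picture is of the moment at which its call begins.
- bot.job_done(): hands the job in; it is judged then, once.
The state is a dict: "clock": time; "qpos": joint angles; "qd": joint speeds; "joint_efforts": joint torques, N m; "position": TCP position; "tool_rot": TCP orientation; "force": force on the tool from outside, world axes, zero at the start; "moment": the same for the moment, N m; "grip_width": finger opening in m; "finger_force": force on a finger pad.
Only numpy, scipy, OpenCV 4.12 (cv2) and the standard library are available. Lean on these libraries where they do the work, as an engineer would, in place of code of your own. Each camera call takes 0.05 s, during which the arm holds its last target. There are 200 camera calls.

## Task

A worn coffee filter basket lies upside down on the ledge of the black drop box. With one finger push the box's self-closing flap open and keep it open, and with the other finger push the basket along the ledge and over its brink, so that it drops through the opening into the box; then take the hand out and let the flap close. Only push: do not grip or lift the basket, do not open the flap with the basket, and leave everything else on the counter where it is.

Things in the scene. Friction and masses are not known exactly. Their poses are not given: they have to be found in the camera images.
- box: black hollow drop box, fixed to the counter, 266 mm long, 124 wide. Origin on the counter right under the brink of its ledge; x along the box from ledge to flap, y to the left, z up. Ledge: flat, x -130 to 0 mm, 120 mm above the counter, 114 wide between side lips 7 mm high, no lip at its outer end. Flap and opening: x 0 to 118 mm. Back wall and cap: x 120 to 136 mm, top 51 mm above the ledge
- brink (a point): middle of the ledge's edge, over which the basket must be pushed, on the ledge's surface (z 120 mm); axes as the box. Beyond it is the opening, 118 mm long; the bin's floor lies 112 mm below the ledge and the bin runs on below the ledge. At the sides stand 5 mm cheeks (inner faces y = +-57 mm) that follow the flap's slope, some 15 mm above it, at most 65 mm above the ledge
- hinge_pin (a point): middle of the flap's hinge pin (9 mm thick, along y), on the box at x = 118 mm, 45 mm above the ledge; axes as the box
- flap (a joint): aluminium flap, 106 mm wide, 126 long, 3 thick. Shut (0 rad) it slopes from the pin down to the brink; pushed along the box's +x, or down, it swings inwards about the pin and the value grows: 1.21 hangs straight down, stop at 1.25. A spring shuts it when let go (0.12 Nm shut, 0.28 Nm at 1.21: 2 to 10 N at a finger just above ledge height). The basket's weight does not open it
- basket: small steel filter basket lying upside down like a flat cap on the ledge: rim 47 mm across and 3 mm high at the bottom, body 45 tapering to 43 mm across, 24 mm high, about 60 g. Origin at the middle of its underside, z up. It starts with its middle 55 to 80 mm before the brink and up to 15 mm to either side of the ledge's middle line
- cup_a: bystander, to be left alone: white porcelain cup with a handle, 80x105x58 mm high; origin in the middle of its underside
- shaker: bystander, to be left alone: white sugar shaker with a domed top, 58 mm across, 125 high; origin in the middle of its underside
- pitcher: bystander, to be left alone: small white milk pitcher, 72x120x85 mm high; origin in the middle of its underside
- tamper_a: bystander, to be left alone: loose coffee tamper with a wooden grip, 58 mm across, 93 high, to the left of the drop box; origin in the middle of its underside
- bowl: bystander, to be left alone: shallow white bowl, 112 mm across, 28 high; origin in the middle of its underside

How it is judged:
On the way, in this order (a step that is already met when the one before it is completed fails the run):
1. a finger holds the flap open (more than 0.2 rad) while the basket still stands on the ledge, its middle short of the brink (value of joint flap above 0.2 rad and contact force between the fingers and box above 0.3 N and x of basket in the frame of brink below 0 m and z of basket in the frame of brink between -0.004 and 0.01 m), for 0.1 s.
2. the basket has dropped below the ledge into the box while the finger still holds the flap open (more than 0.3 rad) (value of joint flap above 0.3 rad and contact force between the fingers and box above 0.3 N and z of basket in the frame of brink below -0.045 m and x of basket in the frame of brink between -0.13 and 0.135 m and y of basket in the frame of brink between -0.057 and 0.057 m), for 0.05 s.
At the end, for the whole second after the job is handed in: the basket lies at rest in the box, at least 45 mm below the ledge; the flap has closed (within 0.06 rad); each bystander stands within 30 mm of where it was (z of basket in the frame of brink below -0.045 m and x of basket in the frame of brink between -0.13 and 0.135 m and y of basket in the frame of brink between -0.057 and 0.057 m and value of joint flap below 0.06 rad and linear speed of basket below 0.02 m/s and distance of each of cup_a, shaker, pitcher, tamper_a, bowl from where it was at the start of the episode below 0.03 m); the robot touches nothing.
It fails at once if the basket is lifted more than 12 mm off the ledge (z of basket in the frame of brink above 0.012 m).
It fails at once if a bystander is knocked over (angle between any of cup_a, shaker, pitcher, tamper_a, bowl's own z axis and vertical above 0.5 rad).
It fails at once if a bystander is moved more than 30 mm (distance of any of cup_a, shaker, pitcher, tamper_a, bowl from where it was at the start of the episode above 0.03 m).
It also fails if it takes over 35 s, if anything falls off the work surface, if the arm or the gripper's body presses on something with over 40 N, if the wrist force passes 120 N, or if a joint passes its speed limit or range.

## Working session

There is one attempt and no reset: what is moved stays moved. The work goes in short steps, Python scripts to look and compute and a shell command to move; the robot and the scene stay as the last step left them, time stands still between calls to the robot, and variables do not carry over. Pictures are saved under pics/ and viewed, at most 10 in all, crops included, and the job is handed in when it is done.

```bash
mkdir -p pics
python3 - <<'E'
from workcell import telemetry, grab_frame, bot
import cv2,pickle
print(telemetry.observe(), bot.tcp_to_tips)
for n in("top","side"):
    f=grab_frame(n); pickle.dump(f,open(n+".pkl","wb")); cv2.imwrite(f"pics/{n}0.png",f["pixels"][:,:,::-1])
    print(n,f["vertical_fov"],f["cx"],f["cy"],f["distortion"],f["R"],f["t"])
E
```

```text
{'clock': 0.0, 'qpos': array([ 1.2737795 ,  0.52200016, -0.03635374,  1.60001909,  0.02120345,
        1.02110351, -0.11279482]), 'qd': array([ 0.00136414,  0.00114479,  0.00049601, -0.00067178,  0.000798  ,
       -0.00010236,  0.00019957]), 'joint_efforts': array([-1.15555460e-03, -9.27130795e+01,  1.97922617e+00, -3.69938922e+01,
        1.77865068e-02,  8.28199438e-03, -6.01557895e-05]), 'position': array([ 0.14045338, -0.6086798 ,  0.24973009]), 'tool_rot': array([-3.14044994e+00,  7.23712945e-05,  2.26836927e-01]), 'force': array([-0.19897765, -0.02123718, -0.77304818]), 'moment': array([ 0.00269922,  0.0256725 , -0.02636812]), 'finger_force': 0.0, 'grip_width': 0.0854982380006603} 0.019
top 57.121992758874704 277.4213299198512 200.62136840630748 [-0.00828  0.       0.       0.       0.     ] [[ 0.02023252 -0.99973921 -0.01059004]
 [-0.99781439 -0.01952486 -0.06312858]
 [ 0.06290535  0.01184415 -0.99794921]] [0.09293677 0.54362418 1.28909453]
side 55.87499675429501 274.6631439247908 211.30147749338414 [-0.01754298  0.          0.          0.          0.        ] [[-0.96934584 -0.24468169  0.02234981]
 [-0.11568385  0.3742578  -0.92008062]
 [ 0.21676229 -0.89446183 -0.39109096]] [0.53937519 0.15118879 1.38457517]
```

View pics/top0.png

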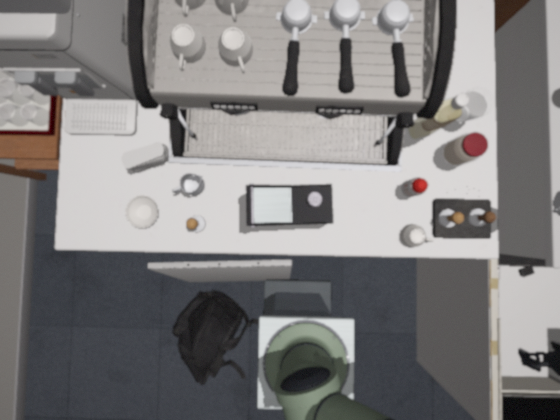

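View pics/side0.png

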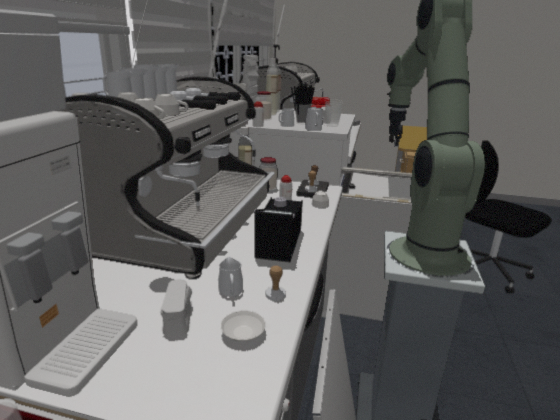

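Top view: the box spans (248–332, 185–226), with the grey flap at left (252–292) and the basket at about (315,199). So box +x is roughly world +y. The side view shows the tamper and pitcher near the flap end.

```bash
cat > h.py <<'E'
import numpy as np,cv2
def K(f):
    F=210/np.tan(np.radians(f["vertical_fov"])/2); return np.array([[F,0,f["cx"]],[0,F,f["cy"]],[0,0,1]])
def rays(f,uv):
    p=cv2.undistortPoints(np.float32(uv).reshape(-1,1,2),K(f),np.array(f["distortion"])).reshape(-1,2)
    return np.c_[p,np.ones(len(p))]
def bydepth(f,uv):
    uv=np.int32(uv); d=f["depth"][uv[:,1],uv[:,0]]
    return (rays(f,uv)*d[:,None]-f["t"])@f["R"]
def onplane(f,uv,z):
    r=rays(f,uv)@f["R"]; c=-f["R"].T@f["t"]; return c+r*((z-c[2])/r[:,2])[:,None]
E
python3 - <<'E'
from h import *; import pickle
f=pickle.load(open("top.pkl","rb"))
im=f["pixels"]
cv2.imwrite("pics/crop.png",cv2.resize(im[175:240,180:345,::-1],None,fx=4.8,fy=4.8,interpolation=cv2.INTER_CUBIC))
u,v=np.meshgrid(np.arange(235,345),np.arange(178,236)); uv=np.c_[u.ravel(),v.ravel()]
P=bydepth(f,uv)
z=P[:,2].reshape(u.shape)
print((z[::4,::5]*1000).astype(int))
g=im[178:236,235:345].mean(2)
m=(P[:,2]>.1)
print("box top", P[m].min(0),P[m].max(0))
r=cv2.minAreaRect(np.float32(P[m][:,:2])); print(r)
E
```

```text
[[  0   3   0   0   0   0  -4   3  -3   5   0   2   1   6  -1   2   0   0
    1   1   2   2]
 [ -1  -2   0   0  -3   0  -4   0   0   2   4   2   2   6   2  -2   0   2
   -3   0  -3   0]
 [  0   1   1 173 158 151 147 147 140 136 128 123 121 123 115 120 121 120
  120 124   0   5]
 [  4  -1  -2 173 161 161 149 146 137 135 128 128 123 121 120 118 119 120
  123 120  -2  -1]
 [ -1   1  -1 171 165 159 155 141 146 134 131 124 119 117 120 139 140 122
  121 118   1  -3]
 [  1   1  -1 176 166 159 152 146 141 136 129 119 123 118 118 142 142 144
  122 120   2  -2]
 [  1   2  -5 172 164 152 153 143 144 136 125 126 118 119 119 147 143 143
  117 120   0  -1]
 [  3  -2   3 173 163 157 150 146 141 138 132 126 116 118 119 122 126 119
  125 119  -1   2]
 [  8   3   1 172 168 158 154 145 142 137 129 125 121 123 122 122 120 119
  118 121   1   0]
 [  3  -2   1 167 165 159 154 145 143 134 129 124 116 123 122 119 118 122
  120 119   0   0]
 [ -1   1   0 173 163 157 153 148 143 135 126 122 118 123 124 119 122 120
  119 121  -1   1]
 [ -3   0   1 175 163 156 155  12   9   9   8   9 121 118 121 119 126 126
  128 126   3   0]
 [ -2   3   1  -2   0  -1   3   0  -1   1   0   0  -1  -1   1   0   2   0
    3  -1   4  -2]
 [  0   5   0  -5   1   3   0   6   2   0   1   5   0  -1  -2   0   3   2
    0   2   1   2]
 [  3   1   0   3  -4  -3  -2  -1   0   3  -2   0  -1   8  -2  -6  -4   5
    3  -1   1   1]]
box top [ 0.45471842 -0.07134871  0.10028431] [0.58982873 0.1973902  1.32175331]
((0.5248259902000427, 0.06388413906097412), (0.12920232117176056, 0.2661631107330322), 2.8235175609588623)
```

View pics/crop.png

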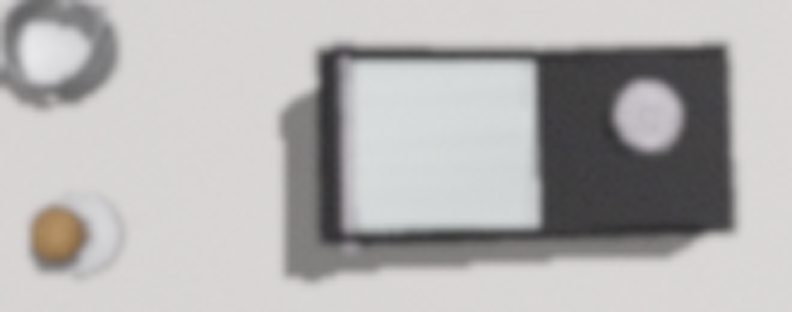

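Run:
```python
from h import *; import pickle
f=pickle.load(open("top.pkl","rb"))
im=f["pixels"].astype(int)
u,v=np.meshgrid(np.arange(235,345),np.arange(178,236)); uv=np.c_[u.ravel(),v.ravel()]
P=bydepth(f,uv); m=((P[:,2]>.1)&(P[:,2]<.19)).reshape(u.shape)
m=cv2.medianBlur(m.astype(np.uint8),3).astype(bool)
# outer long edges over the ledge columns 297..330 : edge pixel -> plane z=.127
for name,rng,z in(("all",range(252,328),None),("ledge",range(296,329),.127)):
    for s,e in(("far",0),("near",-1)):
        q=[]
        for c in rng:
            r=np.where(m[:,c-235])[0]; q.append((c,178+r[e]+(-.5 if e==0 else .5)))
        w=onplane(f,q,.127); k=np.polyfit(w[:,1],w[:,0],1); print(name,s,"slope",k, "mid",w.mean(0))
# right end edge
q=[]
for r in range(192,222):
    c=np.where(m[r-178])[0]; q.append((235+c[-1]+.5,r))
w=onplane(f,q,.12); print("end",np.polyfit(w[:,0],w[:,1],1),w.mean(0))
# basket and flap by colour
g=cv2.medianBlur(f["pixels"],3).mean(2)
b=np.zeros(g.shape,np.uint8); b[187:224,297:329]=(g[187:224,297:329]>110)*255
c=max(cv2.findContours(b,cv2.RETR_EXTERNAL,cv2.CHAIN_APPROX_NONE)[0],key=cv2.contourArea)
M=cv2.moments(b,True); cen=(M["m10"]/M["m00"],M["m01"]/M["m00"]);print("basket px",cen,M["m00"],onplane(f,[cen],.144))
# flap brink edge: last bright column
q=[]
for r in range(193,218):
    row=g[r,285:305]; i=np.argmin(np.diff(row)); q.append((285+i+.5,r))
w=onplane(f,q,.122); print("brink edge",w.mean(0),np.polyfit(w[:,0],w[:,1],1))
```

```text
all far slope [-0.02805218  0.58887135] mid [0.58702134 0.06594863 0.127     ]
all near slope [-0.04025386  0.46568568] mid [0.46312222 0.06368243 0.127     ]
ledge far slope [-0.05548884  0.58913632] mid [ 0.58935774 -0.00399043  0.127     ]
ledge near slope [-0.05051563  0.46511852] mid [ 0.46541146 -0.00579907  0.127     ]
end [ 0.0342717  -0.08759981] [ 0.52027869 -0.06976898  0.12      ]
basket px (314.8162162162162, 198.8918918918919) 185.0 [[ 0.5412372  -0.01195896  0.144     ]]
brink edge [0.52233751 0.05753326 0.122     ] [0.06625194 0.02292739]
```

```bash
python3 -m crank '0.085 0 0 -0.01 0 0 1.3;0.085 0 0 -0.01 0 0 1.3;0.085 0.01 -0.015 -0.01 0 0 1.3;0.085 0.018 -0.024 -0.01 0 0 1.3;0.085 0.018 -0.024 -0.01 0 0 1.3;0.085 0.018 -0.024 -0.01 0 0 1.3;0.085 0.018 -0.024 0 0 0 1.3;0.085 0.018 -0.024 0 0 0 1.1' 20
python3 -m crank '0.085 0.018 -0.024 0 0 0 0;0.085 0.018 -0.024 0 0 0 0;0.085 0.018 -0.024 0 0 0 0;0.085 0.018 -0.024 0 0 0 0;0.085 0.018 -0.024 0 0 0 0;0.085 0.018 -0.024 0 0 0 0;0.085 0.018 -0.024 0 0 0 0;0.085 0.018 -0.024 0 0 0 0'
```

```text
clock: 0.77
position: [0.2241, -0.4621, 0.312]
tool_rot: [3.14, -0.001, 0.046]
force: [0.5, -0.9, -0.0]
grip_width: 0.0854
finger_force: 0.0
clock: 1.43
position: [0.3587, -0.2631, 0.3115]
tool_rot: [3.141, -0.001, 0.047]
force: [-0.4, -0.8, -0.7]
grip_width: 0.0851
finger_force: 0.0
```

```bash
python3 -m crank '0.0854 0.023 -0.029 0 0 0 0;0.0854 0.023 -0.029 0 0 0 0;0.0854 0.023 -0.029 0 0 0 0;0.0854 0.023 -0.029 0 0 0 0;0.0854 0.023 -0.029 0 0 0 0;0.0854 0.023 -0.029 0 0 0 0;0.0854 0.023 -0.029 0 0 0 0;0.0854 0.012 -0.015 0 0 0 0'
python3 -m crank '0.0854 0 0 0.01 0 0 0;0.0854 0 0 0.016 0 0 0;0.0854 0 0 0.016 0 0 0;0.0854 0 0 0.016 0 0 0;0.0854 0 0 0.016 0 0 0;0.0854 0 0 0.01 0 0 0;0.0854 0 0 0 0 0 0;0.0854 0 0 0 0 0 0'
```

```text
clock: 2.1
position: [0.522, -0.0342, 0.3114]
tool_rot: [-3.141, -0.002, 0.05]
force: [0.9, 0.9, -0.7]
grip_width: 0.0855
finger_force: 0.0
clock: 2.77
position: [0.5202, -0.0384, 0.2268]
tool_rot: [3.141, 0.0, 0.048]
force: [0.4, 0.1, 0.2]
grip_width: 0.0849
finger_force: 0.0
```

```bash
python3 -m crank '0.0854 0.006 -0.008 0 0 0 0;0.0854 0.006 -0.008 0 0 0 0;0.0854 0.0065 -0.009 0 0 0 0;0.0854 0 0 0.01 0 0 0;0.0854 0 0 0.016 0 0 0;0.0854 0 0 0.016 0 0 0;0.0854 0 0 0.01 0 0 0;0.0854 0 0 0 0 0 0'
python3 - <<'E'
from workcell import telemetry, grab_frame, bot
import cv2,pickle
a=[]
for n,(r0,r1,c0,c1) in(("top",(170,240,235,345)),("side",(165,275,220,340))):
    f=grab_frame(n); pickle.dump(f,open(n+"1.pkl","wb"))
    a.append(cv2.resize(f["pixels"][r0:r1,c0:c1,::-1],(400,int(400*(r1-r0)/(c1-c0))),interpolation=cv2.INTER_CUBIC))
h=max(x.shape[0] for x in a)
cv2.imwrite("pics/c1.png",cv2.hconcat([cv2.copyMakeBorder(x,0,h-x.shape[0],0,0,0) for x in a]))
print(telemetry.observe()["position"])
E
```

```text
clock: 3.43
position: [0.5365, -0.012, 0.1722]
tool_rot: [-3.141, 0.003, 0.049]
force: [-0.2, -0.5, 0.6]
grip_width: 0.0855
finger_force: 0.0
[ 0.53743959 -0.01207466  0.17430588]
```

View pics/c1.png

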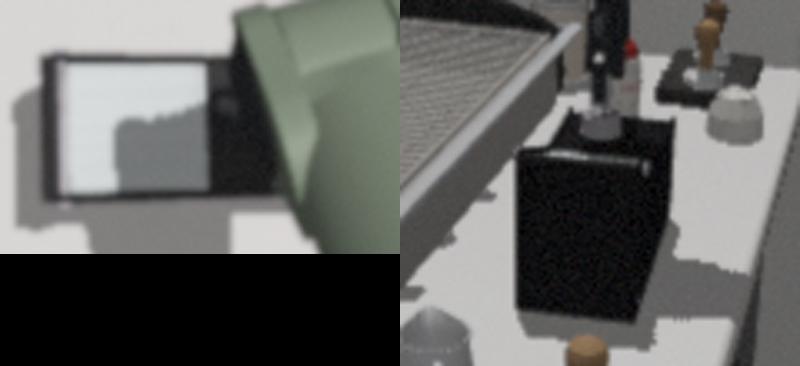

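The flap and ledge are clear in the left crop. In the side crop the front finger hangs at about (600,100), just before the basket (600,125). Next I check the tip height with depth.

Run:
```python
from h import *; import pickle
f=pickle.load(open("side1.pkl","rb"))
u,v=np.meshgrid(np.arange(268,298),np.arange(168,212)); uv=np.c_[u.ravel(),v.ravel()]
P=bydepth(f,uv)
m=(abs(P[:,0]-.535)<.025)&(P[:,1]>.02)&(P[:,1]<.07)&(P[:,2]<.25)
z=np.sort(P[m,2]); print(m.sum(),z[:12],z[-1]); k=P[m]; k=k[k[:,2]<.19]; print(k.min(0),k.max(0),k.mean(0))
```

```text
208 [0.11698308 0.11807393 0.11818632 0.11836246 0.11839035 0.11853397
 0.11868346 0.11871596 0.11890333 0.11894164 0.11900109 0.11912481] 0.24981626121367098
[0.51081669 0.02092977 0.11698308] [0.55899263 0.06830136 0.18978967] [0.53509077 0.04019679 0.14211314]
```

Run:
```python
from h import *; import pickle
f=pickle.load(open("side1.pkl","rb"))
for c in (278,280,282):
    uv=[(c,r) for r in range(180,206,1)]
    print(c,[(r[1],*(p*1000).astype(int)) for r,p in zip(uv,bydepth(f,uv))])
```

```text
278 [(180, np.int64(541), np.int64(34), np.int64(228)), (181, np.int64(542), np.int64(28), np.int64(223)), (182, np.int64(542), np.int64(25), np.int64(218)), (183, np.int64(686), np.int64(-584), np.int64(0)), (184, np.int64(533), np.int64(62), np.int64(224)), (185, np.int64(533), np.int64(65), np.int64(221)), (186, np.int64(532), np.int64(66), np.int64(218)), (187, np.int64(537), np.int64(47), np.int64(207)), (188, np.int64(538), np.int64(41), np.int64(202)), (189, np.int64(536), np.int64(49), np.int64(201)), (190, np.int64(536), np.int64(49), np.int64(197)), (191, np.int64(537), np.int64(46), np.int64(192)), (192, np.int64(537), np.int64(42), np.int64(187)), (193, np.int64(536), np.int64(49), np.int64(186)), (194, np.int64(537), np.int64(45), np.int64(181)), (195, np.int64(536), np.int64(46), np.int64(177)), (196, np.int64(537), np.int64(41), np.int64(172)), (197, np.int64(551), np.int64(-16), np.int64(145)), (198, np.int64(550), np.int64(-13), np.int64(142)), (199, np.int64(547), np.int64(-2), np.int64(143)), (200, np.int64(545), np.int64(7), np.int64(143)), (201, np.int64(543), np
[... 2188 characters left out ...]
nt64(524), np.int64(37), np.int64(187)), (193, np.int64(525), np.int64(35), np.int64(182)), (194, np.int64(525), np.int64(30), np.int64(177)), (195, np.int64(523), np.int64(39), np.int64(176)), (196, np.int64(524), np.int64(35), np.int64(171)), (197, np.int64(538), np.int64(-25), np.int64(143)), (198, np.int64(536), np.int64(-18), np.int64(142)), (199, np.int64(533), np.int64(-6), np.int64(143)), (200, np.int64(530), np.int64(6), np.int64(144)), (201, np.int64(530), np.int64(4), np.int64(140)), (202, np.int64(528), np.int64(13), np.int64(139)), (203, np.int64(529), np.int64(9), np.int64(134)), (204, np.int64(529), np.int64(7), np.int64(129)), (205, np.int64(529), np.int64(9), np.int64(126))]
```

```bash
python3 -m crank '0.0854 0 0 0.006 0 0 0;0.0854 0 0 0.008 0 0 0;0.0854 0 0 0.008 0 0 0;0.0854 0 0 0.008 0 0 0;0.0854 0 0 0.006 0 0 0;0.0854 0 0 0.002 0 0 0;0.0854 0 0 0 0 0 0;0.0854 0 0 0 0 0 0'
python3 - <<'E'
from workcell import telemetry, grab_frame, bot
from h import *
s=telemetry.observe();print(s["position"],s["force"])
f=grab_frame("side")
for c in (279,281):
    uv=[(c,r) for r in range(196,214)]
    print(c,[(r[1],*(p*1000).astype(int).tolist()) for r,p in zip(uv,bydepth(f,uv))])
E
```

```text
clock: 4.2
position: [0.5374, -0.0122, 0.1363]
tool_rot: [-3.142, 0.0, 0.049]
force: [-0.0, -0.4, -0.3]
grip_width: 0.0851
finger_force: 0.0
[ 0.53742025 -0.01220068  0.13629123] [-0.00319759 -0.41072971 -0.30554854]
279 [(196, 528, 65, 182), (197, 531, 53, 173), (198, 533, 45, 166), (199, 534, 40, 160), (200, 532, 45, 159), (201, 532, 45, 155), (202, 532, 45, 151), (203, 531, 49, 149), (204, 533, 39, 141), (205, 532, 44, 139), (206, 534, 37, 133), (207, 538, 17, 120), (208, 537, 22, 118), (209, 534, 34, 120), (210, 532, 43, 119), (211, 530, 50, 119), (212, 523, 79, 128), (213, 499, 186, 171)]
281 [(196, 522, 60, 180), (197, 523, 58, 176), (198, 527, 35, 163), (199, 527, 36, 160), (200, 526, 39, 157), (201, 525, 44, 155), (202, 527, 35, 148), (203, 526, 40, 146), (204, 526, 37, 141), (205, 527, 36, 137), (206, 528, 31, 131), (207, 532, 10, 118), (208, 530, 17, 117), (209, 528, 29, 119), (210, 524, 44, 121), (211, 523, 51, 120), (212, 519, 66, 123), (213, 493, 180, 169)]
```

```bash
python3 -m crank '0.0854 0 -0.006 0 0 0 0;0.0854 0 -0.012 0 0 0 0;0.0854 0 -0.013 0 0 0 0;0.0854 0 -0.013 0 0 0 0;0.0854 0 -0.012 0 0 0 0;0.0854 0 -0.01 0 0 0 0;0.0854 0 -0.006 0 0 0 0;0.0854 0 -0.004 0 0 0 0'
python3 -m crank '0.0854 0 -0.002 0 0 0 0;0.0854 0 -0.002 0 0 0 0;0.0854 0 0 0 0 0 0;0.0854 0 0 0 0 0 0;0.0854 0 0 0 0 0 0;0.0854 0 0 0 0 0 0;0.0854 0 0 0 0 0 0;0.0854 0 0 0 0 0 0'
python3 - <<'E'
from workcell import telemetry, grab_frame, bot
import cv2,pickle
s=telemetry.observe();print(s["position"],s["force"])
a=[]
for n,(r0,r1,c0,c1) in(("top",(170,240,235,345)),("side",(165,275,220,340))):
    f=grab_frame(n); pickle.dump(f,open(n+"2.pkl","wb"))
    a.append(cv2.resize(f["pixels"][r0:r1,c0:c1,::-1],(400,int(400*(r1-r0)/(c1-c0))),interpolation=cv2.INTER_CUBIC))
h=max(x.shape[0] for x in a)
cv2.imwrite("pics/c2.png",cv2.hconcat([cv2.copyMakeBorder(x,0,h-x.shape[0],0,0,0) for x in a]))
E
```

```text
clock: 4.92
position: [0.5336, 0.0647, 0.1364]
tool_rot: [3.142, -0.0, 0.05]
force: [0.4, -2.3, 1.3]
grip_width: 0.0854
finger_force: 1.2
clock: 5.58
position: [0.5335, 0.0675, 0.1363]
tool_rot: [-3.142, -0.0, 0.049]
force: [0.7, -1.0, 2.3]
grip_width: 0.0856
finger_force: 0.9
[0.53348923 0.0674971  0.13630826] [ 0.70824754 -1.03531198  2.28439707]
```

View pics/c2.png

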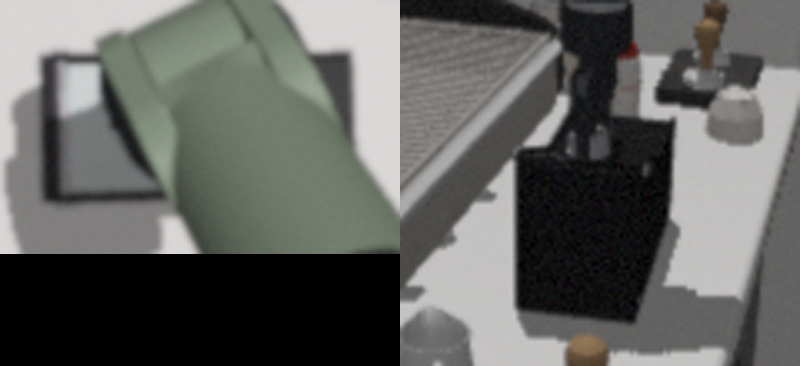

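The flap is opening and the basket (grey at 575–600,140 around the finger) is still on the ledge. I'll go a little further, hold briefly, then push the basket over.

```bash
python3 -m crank '0.0854 0 -0.003 0 0 0 0;0.0854 0 -0.001 0 0 0 0;0.0854 0 0 0 0 0 0;0.0854 0 0 0 0 0 0;0.0854 0 -0.004 0 0 0 0;0.0854 0 -0.004 0 0 0 0;0.0854 0 -0.004 0 0 0 0;0.0854 0 -0.004 0 0 0 0'
python3 -m crank '0.0854 0 -0.004 0 0 0 0;0.0854 0 -0.004 0 0 0 0;0.0854 0 -0.002 0 0 0 0;0.0854 0 0 0 0 0 0;0.0854 0 0 0 0 0 0;0.0854 0 0 0 0 0 0;0.0854 0 0 0 0 0 0;0.0854 0 0 0 0 0 0'
python3 - <<'E'
from workcell import telemetry, grab_frame, bot
import cv2,pickle
s=telemetry.observe();print(s["position"],s["force"])
a=[]
for n,(r0,r1,c0,c1) in(("top",(170,240,235,345)),("side",(165,275,220,340))):
    f=grab_frame(n); pickle.dump(f,open(n+"3.pkl","wb"))
    a.append(cv2.resize(f["pixels"][r0:r1,c0:c1,::-1],(400,int(400*(r1-r0)/(c1-c0))),interpolation=cv2.INTER_CUBIC))
h=max(x.shape[0] for x in a)
cv2.imwrite("pics/c3.png",cv2.hconcat([cv2.copyMakeBorder(x,0,h-x.shape[0],0,0,0) for x in a]))
E
```

```text
clock: 6.35
position: [0.5325, 0.088, 0.1363]
tool_rot: [3.141, 0.0, 0.049]
force: [0.3, -2.7, 2.0]
grip_width: 0.0858
finger_force: 1.7
clock: 7.02
position: [0.5321, 0.0976, 0.1364]
tool_rot: [-3.141, -0.0, 0.049]
force: [-1.0, -1.3, 4.1]
grip_width: 0.0852
finger_force: 1.8
[0.53209379 0.09761407 0.13642763] [-1.00069633 -1.29149318  4.07178004]
```

View pics/c3.png

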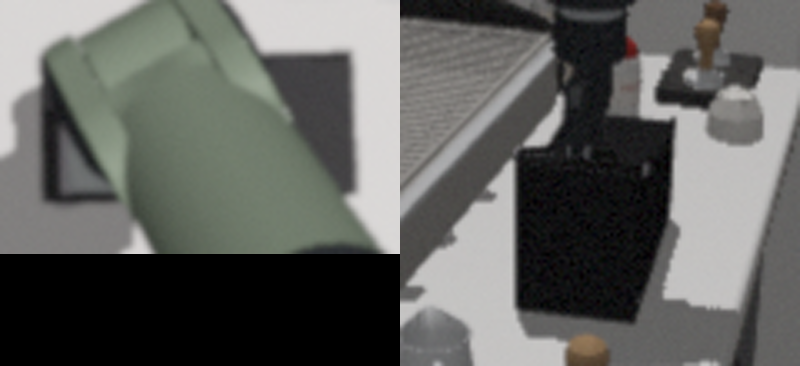

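Side view: most of the basket is gone, with small grey bits left near (570–590,150). I check them with depth.

Run:
```python
from h import *; import pickle
f=pickle.load(open("side3.pkl","rb")); im=f["pixels"]
g=im.mean(2)
uv=[(c,r) for r in range(203,217) for c in range(262,300) if g[r,c]>60]
for q,p in zip(uv,bydepth(f,uv)):
    d=p[:2]-[.524,.059]; print(q,int(g[q[1],q[0]]),"box",(1000*np.array([-.049*d[0]+.9988*d[1],-.9988*d[0]-.049*d[1],p[2]-.12])).astype(int))
```

```text
(262, 203) 188 box [-357 -147 -119]
(263, 203) 190 box [-358 -143 -119]
(264, 203) 190 box [1267  221  548]
(265, 203) 189 box [-356 -133 -118]
(266, 203) 175 box [-356 -128 -117]
(267, 203) 113 box [-58 -60   5]
(262, 204) 189 box [-344 -144 -119]
(263, 204) 191 box [-349 -141 -120]
(264, 204) 190 box [-347 -136 -119]
(265, 204) 182 box [-347 -131 -119]
(266, 204) 137 box [-45 -61   6]
(267, 204) 71 box [-44 -57   6]
(262, 205) 190 box [-330 -141 -118]
(263, 205) 190 box [-334 -137 -119]
(264, 205) 188 box [-338 -133 -120]
(265, 205) 157 box [-341 -130 -121]
(266, 205) 91 box [-33 -58   7]
(262, 206) 190 box [-328 -140 -122]
(263, 206) 191 box [-316 -133 -116]
(264, 206) 180 box [-333 -132 -123]
(265, 206) 123 box [-22 -60   7]
(262, 207) 185 box [-316 -138 -121]
(263, 207) 181 box [-310 -132 -119]
(264, 207) 155 box [-318 -129 -122]
(265, 207) 88 box [-16 -58   6]
(262, 208) 155 box [-299 -134 -119]
(263, 208) 143 box [-304 -130 -120]
(264, 208) 91 box [  0 -58   9]
(262, 209) 64 box [ 42 -56  22]
(275, 210) 63 box [87 -2 43]
(275, 211) 62 box [85 -2 38]
(293, 214) 61 box [122  62  50]
(293, 215) 75 box [125  63  48]
(293, 216) 69 box [127  63  45]
```

```bash
python3 -m crank '0.0854 0 0 -0.003 0 0 0;0.0854 0 0 -0.003 0 0 0;0.0854 0 -0.003 0 0 0 0;0.0854 0 -0.003 0 0 0 0;0.0854 0 -0.003 0 0 0 0;0.0854 0 -0.003 0 0 0 0;0.0854 0 0 0 0 0 0;0.0854 0 0 0 0 0 0'
python3 - <<'E'
from workcell import telemetry, grab_frame
import pickle
from h import *
s=telemetry.observe();print(s["position"],s["force"],s["moment"])
f=grab_frame("top")
# any pixel below the ledge or bright inside opening
u,v=np.meshgrid(np.arange(245,335),np.arange(182,230)); uv=np.c_[u.ravel(),v.ravel()]
P=bydepth(f,uv); d=P[:,:2]-[.524,.059]; X=-.049*d[:,0]+.9988*d[:,1]; Y=-.9988*d[:,0]-.049*d[:,1]
m=(X>3)&(X<115)&(abs(Y)<55)&(P[:,2]<.165)
for q,x,y,z in list(zip(uv[m],X[m],Y[m],P[m,2]))[::12]: print(q,f["pixels"][q[1],q[0]].mean().astype(int),[int(1000*t) for t in(x,y,z-.12)])
E
```

```text
clock: 7.78
position: [0.5314, 0.109, 0.1425]
tool_rot: [3.141, 0.0, 0.048]
force: [-1.2, -6.1, 4.1]
grip_width: 0.0858
finger_force: 3.5
[0.53140523 0.10898049 0.142478  ] [-1.15068951 -6.10616454  4.11501171] [-1.0762874   0.11101052  0.06066987]
```

```bash
python3 -m crank '0.0854 0 0.006 0 0 0 0;0.0854 0 0.012 0 0 0 0;0.0854 0 0.012 0 0 0 0;0.0854 0 0.012 0 0 0 0;0.0854 0 0.012 0 0 0 0;0.0854 0 0.012 0 0 0 0;0.0854 0 0.012 0 0 0 0;0.0854 0 0.01 0 0 0 0'
python3 -m crank '0.0854 0 0 -0.01 0 0 0;0.0854 0 0 -0.025 0 0 0;0.0854 0 0 -0.025 0 0 0;0.0854 0 0 -0.025 0 0 0;0.0854 0 0.03 -0.02 0 0 0;0.0854 0 0.035 0 0 0 0;0.0854 0 0.035 0 0 0 0;0.0854 0 0.03 0 0 0 0'
python3 -m crank '0.0854 0 0.035 0 0 0 0;0.0854 0 0.035 0 0 0 0;0.0854 0 0.03 0 0 0 0;0.0854 0 0 0 0 0 0;0.0854 0 0 0 0 0 0;0.0854 0 0 0 0 0 0;0.0854 0 0 0 0 0 0;0.0854 0 0 0 0 0 0'
python3 - <<'E'
from workcell import telemetry, grab_frame, bot
import cv2,pickle
a=[]
for n,(r0,r1,c0,c1) in(("top",(150,260,120,345)),("side",(165,365,150,340))):
    f=grab_frame(n); pickle.dump(f,open(n+"4.pkl","wb"))
    a.append(cv2.resize(f["pixels"][r0:r1,c0:c1,::-1],(400,int(400*(r1-r0)/(c1-c0))),interpolation=cv2.INTER_CUBIC))
h=max(x.shape[0] for x in a)
cv2.imwrite("pics/c4.png",cv2.hconcat([cv2.copyMakeBorder(x,0,h-x.shape[0],0,0,0) for x in a]))
E
```

```text
clock: 8.5
position: [0.5356, 0.0199, 0.1422]
tool_rot: [3.141, 0.0, 0.048]
force: [-0.8, -1.4, -0.2]
grip_width: 0.0854
finger_force: 0.0
clock: 9.17
position: [0.542, -0.11, 0.2486]
tool_rot: [3.141, -0.001, 0.049]
force: [0.4, -0.6, 0.1]
grip_width: 0.0856
finger_force: 0.0
clock: 9.83
position: [0.5472, -0.2068, 0.2476]
tool_rot: [-3.141, -0.0, 0.05]
force: [0.2, -0.1, 0.8]
grip_width: 0.0852
finger_force: 0.0
```

View pics/c4.png

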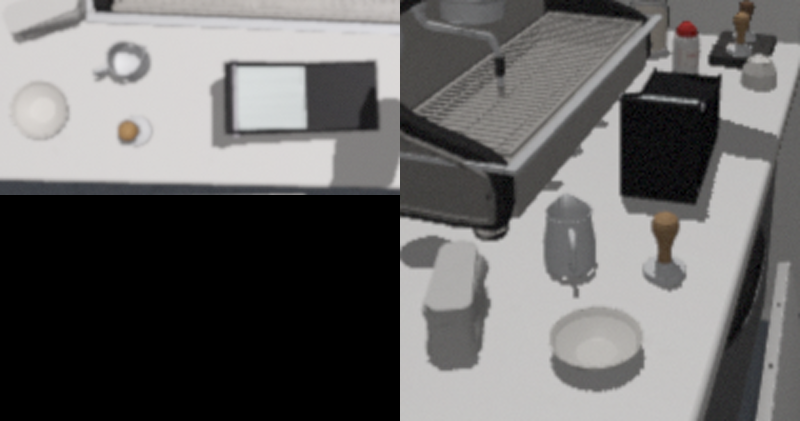

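The ledge (305–378, 65–130) is empty, the flap (235–307) is shut and the bystanders haven't moved. Nothing is touching the robot, so I hand in.

```bash
python3 -c "
from workcell import bot
print(bot.job_done())"
```

```text
the job is handed in; nothing more can be done
None
```

I pushed the basket off the ledge while the front finger held the flap open, then withdrew the hand and handed the job in after about 10 s. The last pictures show an empty ledge, the flap shut and the bystanders in place, but I could not see the basket inside the box, and no verdict came back.

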